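# Lower the one bench dog that stands above the panel

## Robot

A 7-joint arm with a two-finger parallel gripper is mounted at the origin on the work surface. World frame = base frame: x ahead of the robot, y to its left, z up, the work surface at z = 0. Lengths are in m, angles in rad, forces in N, time in s.
With the tool pointing down it reaches from about 0.425 to 0.925 m from the base axis. Payload 6.8 kg.
Tool frame: the origin (TCP) lies on the front face of the gripper's body, between the roots of the fingers; the fingertips stand 73 mm ahead of it and the grasp point (between the pads) lies 54 mm ahead of it; z points along the fingers, y is the line along which they close (so a half turn about z gives the same grasp; the last joint's range is limited). The gripper opens to 85 mm and grips with 20 to 120 N. Pads are 22 mm wide; open, the fingers measure 114 mm over their backs; the gripper's body (76 mm by 85 mm) begins 54 mm behind the grasp point. The pads swing forward as they close: fully open they stand 13 mm farther back than shut.
Start: joints at [-1.238, 0.477, 0.022, 1.555, -0.011, 1.109, -0.083], TCP at [0.288, 0.61, 0.304] pointing down, gripper open.
Joint ranges: [-2.96, 2.96], [-0.34, 2.1], [-1.41, 1.46], [0.24, 2.44], [-1.37, 4.51], [0.17, 1.92], [-2.96, 2.96]. Speed limits (rad/s): [2.39, 2.39, 3.14, 3.14, 3.14, 3.14, 3.14].

## Interface

Orientations are given as a unit quaternion [w, x, y, z].
In Python, from station import bot, optics gives the robot as it stands.
- The arm moves only by the tool drive_tool, never from a script. Its argument "deltas" is a list of rows, each an object with "gripper": the closure in counts, from 0 (fully open) to 255 (shut); "offset": the shift along the tool's x, y, z in units of 1000 mm (1.0 is 1000 mm), a list of three; "angular": the turn, a rotation vector about the tool's x, y, z in units of 45 degrees (1.0 is 45 degrees), a list of three. In form: [{"gripper": gripper, "offset": [dx, dy, dz], "angular": [rx, ry, rz]}, ...]. A call has 1 to 5 rows; each row is the pose to reach, as a shift and turn from the pose commanded when the call began, along the tool's axes at that moment; what a row does not reach only later rows make up. A row lasts 1/10 s, in which the tool goes at most 50 mm and 8.59 degrees, less where a joint would pass 70% of its speed; a pose out of reach is approached as far as the arm can. A call with a number of a shift or a turn outside -1 to 1 is refused whole. A call with a gripper value outside its range is refused whole. The fingers move at their own pace and stop on an object; "grip_force" is the grip in N (left out, the last holds). Time passes only in rows, so rows that repeat a pose let the fingers close. It gives the time, the measured TCP pose, the force, the opening and the grip force at its end, in the units of the state.
- bot.get_obs(): the state, without advancing time (a new reading comes with each control period).
- optics.read_camera(name): name is "side" or "top"; returns the picture (400x640x3 uint8, blue, green, red); there is no depth.
- optics.camera_model(name): a dict with "fx", "fy", "cx", "cy" (pixels), "cam_to_world" (4x4, takes a point from camera to world coordinates). Camera axes: x right, y up, looking along -z (the intrinsics and any distortion apply to the point x, -y, -z); pixel columns grow to the right and rows downward; lengths in m; the calibration is good to about 2 mm. A picture is of the moment at which its call begins. camera_model takes no time and is no camera call.
- bot.hand_in(): hands the job in; it is judged then, once.
The state is a dict: "t": time; "q": joint angles; "joint_vel": joint speeds; "joint_torque": joint torques, N m; "eef_pos": TCP position; "tool_rot": TCP orientation; "contact_force": force on the tool from outside, world axes, zero at the start; "torque": the same for the moment, N m; "gripper_width": opening from 0.0 (shut) to 1.0 (fully open); "grasp_force": force on a finger pad.
Only numpy, scipy, OpenCV 4.12 (cv2) and the standard library are available. Lean on these libraries where they do the work, as an engineer would, in place of code of your own. Each camera call takes 0.05 s, during which the arm holds its last target. There are 200 camera calls.

## Task

One of the four bench dogs in the row along the panel's far edge has been left standing higher than the panel, where the hand plane would strike it. With the fingertips press that dog gently down until its top is clearly below the panel's upper face yet still stands well above the bench, about level with its three neighbours, so that it goes on stopping the panel; do not push it right down and do not pull any dog up. Leave the other dogs, the panel and everything else as they are, and move the hand clear.

Things in the scene. Friction and masses are not known exactly. Their poses are not given: they have to be found in the camera images.
- bench_top (a point): centre of the upper face of the bench-top workbench, a fixed light wooden slab 380 (x) x 600 (y) x 45 mm bolted to the table, with a vise 95 mm deep at its +y end; x runs away from the robot across the slab, z is up. The four dogs stand in one row along y, 85 mm to its +x side and 100 mm apart (-150, -50, 50 and 150 mm); the high one may be in any of these places
- hole_high: the hole of the dog that stands too high; origin at the centre of the hole, level with the upper face of the bench, z up, x pointing away from the panel
- dog_high_top (a point): centre of the flat round top of the dog that stands too high: a plain wooden rod 30 mm in diameter, upright in its hole, top 42 to 50 mm above the bench at the start (the only one higher than the panel)
- dog_high (a joint): how far the high dog has been pressed down, in m: 0 when its top is 50 mm above the bench, 0.05 when it is flush. It slides straight up and down, is held by friction (about 7 N to move it), stays where it is left and has no spring or stop before it is flush
- dog_a_top (a point): centre of the top of another dog of the same row and shape, already right: top 12 to 19 mm above the bench; leave alone
- dog_b_top (a point): as dog_a_top, another dog that is already right
- dog_c_top (a point): as dog_a_top, another dog that is already right
- hole_a: the hole of dog a; origin at its centre, level with the upper face of the bench
- hole_b: the hole of dog b, likewise
- hole_c: the hole of dog c, likewise
- panel_face (a point): centre of the upper face of the loose edge-glued wooden panel of five strips, 190 (x) x 360 (y) x 27 mm, 1.2 kg, that lies flat on the bench on the robot's side of the dogs; its far edge is 1 to 4 mm from the dogs, so fingers that overhang a dog towards the panel meet the panel's face 27 mm above the bench: press the half of the top that is away from the panel. Leave it where it is
- plane: block plane 160 x 50 mm, 50 mm high, standing on the panel near its robot-side edge; origin under its sole, x along it; leave alone
- spare_dog: spare dog, a wooden rod 30 mm in diameter and 105 mm long lying on the bench beyond the row; origin under its middle, x along it; leave alone
- tin_a: round tin 65 mm wide, 35 mm high, on the bench beyond the row; origin under its centre; leave alone
- pencil: flat carpenter's pencil 170 x 13 x 8 mm lying on the panel, along y, between the plane and the dogs; origin under its middle; leave alone
- square: try square, 115 mm stock and 150 mm blade, lying flat (18 mm high) on the table to the right (-y) of the bench; origin under the middle of the stock; leave alone
- tin_b: round tin like tin_a, on the bench at its left (+y) end, beside the panel; origin under its centre; leave alone
- tape: roll of masking tape 90 mm across, 25 mm high, lying flat on the bench at its right (-y) end, beside the panel; origin under its centre; leave alone
- glue: glue bottle 54 mm across, 150 mm tall, upright on the table on the right (-y); origin under its centre; leave alone

How it is judged:
On the way:
1. the fingers press the high dog and it goes down (contact force between the fingers and hole_high above 1 N and value of joint dog_high above 0.012 m), for 0.05 s.
At the end, for the whole second after the job is handed in: the high dog's top is 6 to 24.5 mm above the bench (at least 2.5 mm below the panel's face) and the dog is at rest; the other dogs are within 2 mm, the panel within 5 mm and all bystanders within 10 mm of where they were (value of joint dog_high between 0.0255 and 0.044 m and distance of each of dog_a_top, dog_b_top, dog_c_top from where it was at the start of the episode below 0.002 m and distance of panel_face from where it was at the start of the episode below 0.005 m and distance of each of plane, spare_dog, tin_a, pencil, square, tin_b, tape, glue from where it was at the start of the episode below 0.01 m and velocity of joint dog_high below 0.002 m/s); the robot touches nothing.
It fails at once if the high dog is pushed down until less than 4 mm of it stands above the bench, or is pulled up (value of joint dog_high above 0.046 m or value of joint dog_high below -0.002 m or velocity of joint dog_high below -0.03 m/s).
It fails at once if the high dog is pressed harder than 25 N (contact force between anything else and hole_high above 25 N).
It fails at once if another dog is pressed or pulled by more than 2 mm, or touched by the fingers with more than 2 N (distance of any of dog_a_top, dog_b_top, dog_c_top from where it was at the start of the episode above 0.002 m or contact force between the fingers and hole_a above 2 N or contact force between the fingers and hole_b above 2 N or contact force between the fingers and hole_c above 2 N).
It fails at once if the panel is shifted or lifted by more than 5 mm (distance of panel_face from where it was at the start of the episode above 0.005 m).
It fails at once if a bystander is shifted by more than 10 mm (distance of any of plane, spare_dog, tin_a, pencil, square, tin_b, tape, glue from where it was at the start of the episode above 0.01 m).
It also fails if it takes over 34 s, if anything falls off the work surface, if the arm or the gripper's body presses on something with over 40 N, if the wrist force passes 120 N, or if a joint passes its speed limit or range.

## Working session

There is one attempt and no reset: what is moved stays moved. The work goes in short steps, Python scripts to look and compute and a tool call to move; the robot and the scene stay as the last step left them, time stands still between calls to the robot, and variables do not carry over. Pictures are saved under pics/ and viewed, at most 10 in all, crops included, and the job is handed in when it is done.

Besides the shell and the picture viewer there is one more tool, called after ">>>" as name(argument=value, ...) on one line, values as JSON. drive_tool: Moves the arm, as the interface text tells. Its arguments: {"type":"object","properties":{"deltas":{"type":"array"},"grip_force":{"type":"number"}},"required":["deltas"]}

```bash
mkdir -p pics; python3 - <<'E'
from station import bot, optics
import cv2
for n in ("side","top"):
    cv2.imwrite(f"pics/{n}0.png",optics.read_camera(n)); m=optics.camera_model(n); print(n,{k:(v if k!="cam_to_world" else [[round(x,4) for x in r] for r in v]) for k,v in m.items()})
o=bot.get_obs(); print(o["t"],o["eef_pos"],o["tool_rot"],o["contact_force"])
E
```

```text
side {'fx': 457.991640088855, 'fy': 457.991640088855, 'cx': 319.2378867245639, 'cy': 202.93890252415832, 'cam_to_world': [[np.float64(0.8736), np.float64(0.3389), np.float64(-0.3492), np.float64(0.1241)], [np.float64(-0.4862), np.float64(0.5767), np.float64(-0.6566), np.float64(-0.8848)], [np.float64(-0.0212), np.float64(0.7434), np.float64(0.6686), np.float64(0.9115)], [np.float64(0.0), np.float64(0.0), np.float64(0.0), np.float64(1.0)]]}
top {'fx': 391.0219984365936, 'fy': 391.0219984365936, 'cx': 319.7030725973295, 'cy': 196.9923377416792, 'cam_to_world': [[np.float64(-0.005), np.float64(0.9867), np.float64(-0.1622), np.float64(0.4232)], [np.float64(-0.9994), np.float64(-0.0107), np.float64(-0.0342), np.float64(-0.0683)], [np.float64(-0.0355), np.float64(0.1619), np.float64(0.9862), np.float64(0.9357)], [np.float64(0.0), np.float64(0.0), np.float64(0.0), np.float64(1.0)]]}
0.1 [0.28778954 0.61009581 0.30298607] [-1.17352232e-04  2.18586057e-01  9.75817286e-01 -8.63583183e-04] [-0.64308781  0.3764389  -0.85744606]
```

View pics/side0.png

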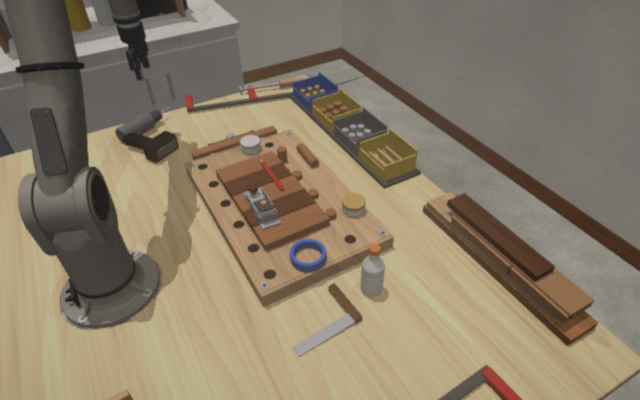

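View pics/top0.png

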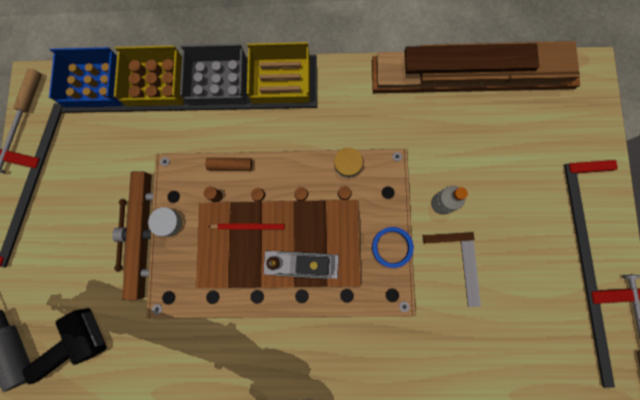

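The side view shows the bench, with the dogs at about (283,154), (297,180), (313,194) and (331,214). In the top view they are at (213,194), (258,195), (301,194) and (345,192). I'll enlarge both.

```bash
python3 - <<'E'
import cv2,numpy as np
a=cv2.imread("pics/side0.png")[140:230,260:350]; b=cv2.imread("pics/top0.png")[170:215,195:365]
cv2.imwrite("pics/c1.png",cv2.resize(a,None,fx=6.5,fy=6.5,interpolation=cv2.INTER_CUBIC))
cv2.imwrite("pics/c2.png",cv2.resize(b,None,fx=4.7,fy=4.7,interpolation=cv2.INTER_CUBIC))
E
```

```text
(no output)
```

View pics/c1.png

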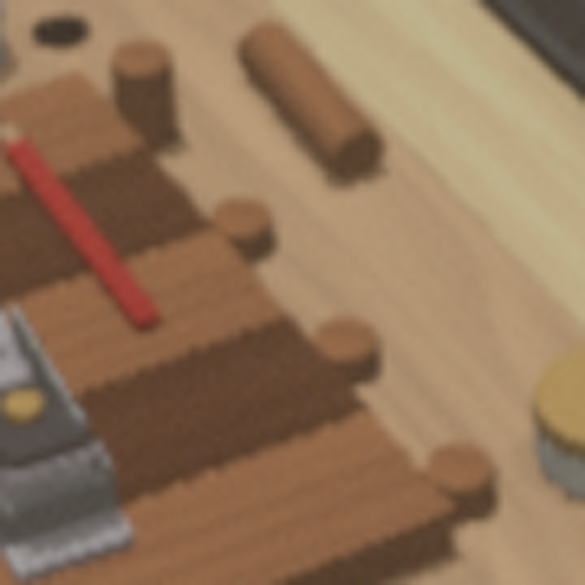

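View pics/c2.png

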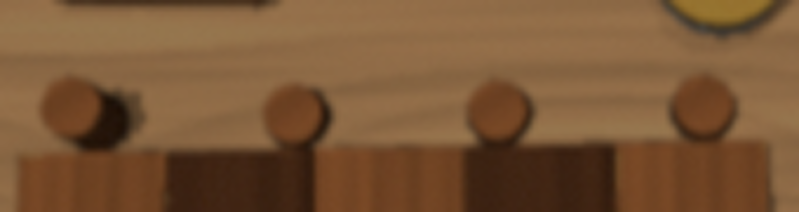

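The high dog is the leftmost (+y) one. Its top is at (142,60) in crop 1 and (71,107) in crop 2. The other three are low: (244,217), (346,340), (461,467) in crop 1 and (295,114), (498,111), (703,105) in crop 2.

```bash
cat > h.py <<'E'
import numpy as np
from station import bot, optics
M={n:optics.camera_model(n) for n in("side","top")}
def ray(n,u,v):
    m=M[n]; T=np.array(m["cam_to_world"]); d=T[:3,:3]@[(u-m["cx"])/m["fx"],-(v-m["cy"])/m["fy"],-1]
    return T[:3,3],d/np.linalg.norm(d)
def tri(s,t):
    A=np.zeros((3,3));b=np.zeros(3)
    R=[ray("side",*s),ray("top",*t)]
    for c,d in R: P=np.eye(3)-np.outer(d,d);A+=P;b+=P@c
    x=np.linalg.solve(A,b); return x,[np.linalg.norm(np.cross(x-c,d)) for c,d in R]
E
python3 - <<'E'
from h import *
np.set_printoptions(precision=4,suppress=True)
f=lambda p,s,o:((p[0]+.5)/s-.5+o[0],(p[1]+.5)/s-.5+o[1])
for s,t in zip([(142,60),(244,217),(346,340),(461,467)],[(71,107),(295,114),(498,111),(703,105)]):
    x,e=tri(f(s,6.5,(260,140)),f(t,4.7,(195,170)));print(x,np.array(e))
from scipy.spatial.transform import Rotation as R
q=bot.get_obs()["tool_rot"];print(R.from_quat(q,scalar_first=True).as_matrix())
E
```

```text
[0.5764 0.2067 0.0853] [0.0002 0.0002]
[0.577  0.1047 0.0585] [0.0007 0.0007]
[0.5774 0.0058 0.0565] [0.0004 0.0004]
[ 0.5786 -0.0937  0.0594] [0.0002 0.0002]
[[-0.9044  0.4266 -0.0006]
 [ 0.4266  0.9044 -0.0016]
 [-0.0001 -0.0017 -1.    ]]
```

The triangulated tops come out right. The low dogs are 12–14 mm above the bench and the high one about 40 mm or more. They are 100 mm apart in one row. I'll close the gripper, turn to square and travel.

>>> drive_tool(deltas=[{"gripper": 255, "offset": [-0.22, -0.12, 0], "angular": [0, 0, -0.561]}, {"gripper": 255, "offset": [-0.22, -0.12, 0], "angular": [0, 0, -0.561]}, {"gripper": 255, "offset": [-0.22, -0.12, 0], "angular": [0, 0, -0.561]}, {"gripper": 255, "offset": [-0.22, -0.12, 0], "angular": [0, 0, -0.561]}, {"gripper": 255, "offset": [-0.22, -0.12, 0], "angular": [0, 0, -0.561]}], grip_force=20)

```text
t: 0.6
eef_pos: [0.4362, 0.4066, 0.3036]
tool_rot: [-0.0, 0.0, 1.0, -0.0]
contact_force: [0.6, 0.5, 0.5]
gripper_width: 0.144
grasp_force: 0.0
```

>>> drive_tool(deltas=[{"gripper": 255, "offset": [-0.146, -0.2, 0.06], "angular": [0, 0, 0]}, {"gripper": 255, "offset": [-0.146, -0.2, 0.06], "angular": [0, 0, 0]}, {"gripper": 255, "offset": [-0.146, -0.2, 0.06], "angular": [0, 0, 0]}, {"gripper": 255, "offset": [-0.146, -0.2, 0.06], "angular": [0, 0, 0]}, {"gripper": 255, "offset": [-0.146, -0.2, 0.06], "angular": [0, 0, 0]}])

```text
t: 1.1
eef_pos: [0.5793, 0.2106, 0.2444]
tool_rot: [-0.0, -0.0, 1.0, -0.0]
contact_force: [-0.2, -0.1, -0.1]
gripper_width: -0.0
grasp_force: 0.0
```

>>> drive_tool(deltas=[{"gripper": 255, "offset": [0, 0, 0], "angular": [0, 0, 0]}, {"gripper": 255, "offset": [0, 0, 0], "angular": [0, 0, 0]}, {"gripper": 255, "offset": [0, 0, 0], "angular": [0, 0, 0]}])

```text
t: 1.4
eef_pos: [0.5779, 0.2136, 0.2449]
tool_rot: [-0.0, -0.001, 1.0, 0.0]
contact_force: [0.4, -0.2, -0.2]
gripper_width: 0.002
grasp_force: 0.0
```

>>> drive_tool(deltas=[{"gripper": 255, "offset": [-0.006, -0.007, 0.03], "angular": [0, 0, 0]}, {"gripper": 255, "offset": [-0.006, -0.007, 0.06], "angular": [0, 0, 0]}, {"gripper": 255, "offset": [-0.006, -0.007, 0.06], "angular": [0, 0, 0]}, {"gripper": 255, "offset": [-0.006, -0.007, 0.06], "angular": [0, 0, 0]}])

```text
t: 1.8
eef_pos: [0.5839, 0.2069, 0.1854]
tool_rot: [-0.0, -0.001, 1.0, 0.0]
contact_force: [0.9, 0.2, 0.2]
gripper_width: 0.002
grasp_force: 0.0
```

```bash
python3 - <<'E'
from h import *
import cv2
a=optics.read_camera("side")[110:210,230:340]; b=optics.read_camera("top")[150:240,160:300]
cv2.imwrite("pics/d.png",np.hstack([cv2.resize(a,(400,364),interpolation=2),cv2.resize(b,(400,257),interpolation=2).copy() if 0 else cv2.copyMakeBorder(cv2.resize(b,(400,257),interpolation=2),0,107,0,0,0)]))
print(bot.get_obs()["eef_pos"],bot.get_obs()["contact_force"])
E
```

```text
[0.58511891 0.20669853 0.18684885] [-0.02142683 -0.33002954 -0.19390688]
```

View pics/d.png

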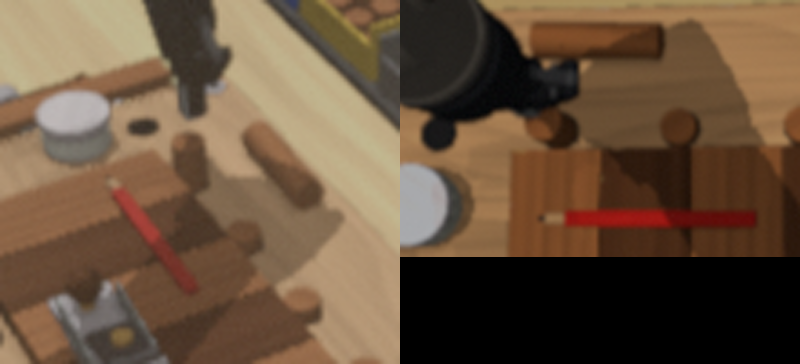

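The hand is over the dog: in the side crop the tips are at (192,113), just above the dog's top at (189,143). Next I lower slowly to feel contact.

>>> drive_tool(deltas=[{"gripper": 255, "offset": [0, 0, 0.005], "angular": [0, 0, 0]}, {"gripper": 255, "offset": [0, 0, 0.01], "angular": [0, 0, 0]}, {"gripper": 255, "offset": [0, 0, 0.012], "angular": [0, 0, 0]}, {"gripper": 255, "offset": [0, 0, 0.014], "angular": [0, 0, 0]}, {"gripper": 255, "offset": [0, 0, 0.016], "angular": [0, 0, 0]}])

```text
t: 2.4
eef_pos: [0.5846, 0.2053, 0.1689]
tool_rot: [-0.0, 0.0, 1.0, -0.0]
contact_force: [-0.9, -0.4, 0.9]
gripper_width: -0.005
grasp_force: 0.0
```

>>> drive_tool(deltas=[{"gripper": 255, "offset": [0, 0, 0.002], "angular": [0, 0, 0]}, {"gripper": 255, "offset": [0, 0, 0.004], "angular": [0, 0, 0]}])

```text
t: 2.6
eef_pos: [0.5846, 0.2053, 0.1648]
tool_rot: [-0.0, 0.0, 1.0, 0.0]
contact_force: [-0.2, 0.1, -0.3]
gripper_width: 0.001
grasp_force: 0.0
```

>>> drive_tool(deltas=[{"gripper": 255, "offset": [0, 0, 0.002], "angular": [0, 0, 0]}, {"gripper": 255, "offset": [0, 0, 0.004], "angular": [0, 0, 0]}])

```text
t: 2.8
eef_pos: [0.5848, 0.2053, 0.1615]
tool_rot: [0.0, 0.0, 1.0, 0.0]
contact_force: [-2.3, -0.2, 6.8]
gripper_width: -0.001
grasp_force: 3.4
```

>>> drive_tool(deltas=[{"gripper": 255, "offset": [0, 0, 0.002], "angular": [0, 0, 0]}, {"gripper": 255, "offset": [0, 0, 0.004], "angular": [0, 0, 0]}])

```text
t: 3.0
eef_pos: [0.5847, 0.2053, 0.1577]
tool_rot: [0.0, 0.0, 1.0, 0.0]
contact_force: [-1.9, -0.5, 7.5]
gripper_width: 0.004
grasp_force: 3.4
```

Contact came at about TCP z 0.162, so the tip was at 0.089 and the top 44 mm above the bench, which is in the given range. The dog moves at 7 N. The goal is TCP z ≈ 0.133, leaving the top about 15 mm up.

>>> drive_tool(deltas=[{"gripper": 255, "offset": [0, 0, 0.002], "angular": [0, 0, 0]}, {"gripper": 255, "offset": [0, 0, 0.004], "angular": [0, 0, 0]}, {"gripper": 255, "offset": [0, 0, 0.006], "angular": [0, 0, 0]}, {"gripper": 255, "offset": [0, 0, 0.008], "angular": [0, 0, 0]}, {"gripper": 255, "offset": [0, 0, 0.01], "angular": [0, 0, 0]}])

```text
t: 3.5
eef_pos: [0.5847, 0.2053, 0.1477]
tool_rot: [0.0, 0.0, 1.0, 0.0]
contact_force: [-2.3, -0.5, 6.0]
gripper_width: 0.001
grasp_force: 3.4
```

>>> drive_tool(deltas=[{"gripper": 255, "offset": [0, 0, 0.002], "angular": [0, 0, 0]}, {"gripper": 255, "offset": [0, 0, 0.004], "angular": [0, 0, 0]}, {"gripper": 255, "offset": [0, 0, 0.006], "angular": [0, 0, 0]}, {"gripper": 255, "offset": [0, 0, 0.008], "angular": [0, 0, 0]}])

```text
t: 3.9
eef_pos: [0.5848, 0.2053, 0.1397]
tool_rot: [0.0, 0.0, 1.0, 0.0]
contact_force: [-3.1, -0.2, 6.9]
gripper_width: 0.002
grasp_force: 3.4
```

>>> drive_tool(deltas=[{"gripper": 255, "offset": [0, 0, 0.002], "angular": [0, 0, 0]}, {"gripper": 255, "offset": [0, 0, 0.004], "angular": [0, 0, 0]}, {"gripper": 255, "offset": [0, 0, 0.006], "angular": [0, 0, 0]}, {"gripper": 255, "offset": [0, 0, 0.006], "angular": [0, 0, 0]}])

```text
t: 4.3
eef_pos: [0.5847, 0.2053, 0.1334]
tool_rot: [0.0, 0.0, 1.0, 0.0]
contact_force: [-2.4, -0.3, 3.3]
gripper_width: 0.001
grasp_force: 1.9
```

>>> drive_tool(deltas=[{"gripper": 255, "offset": [0, 0, -0.002], "angular": [0, 0, 0]}, {"gripper": 255, "offset": [0, 0, -0.01], "angular": [0, 0, 0]}, {"gripper": 255, "offset": [0, 0, -0.04], "angular": [0, 0, 0]}, {"gripper": 255, "offset": [0, 0, -0.08], "angular": [0, 0, 0]}, {"gripper": 255, "offset": [0, 0, -0.12], "angular": [0, 0, 0]}])

```text
t: 4.8
eef_pos: [0.5844, 0.2051, 0.2545]
tool_rot: [-0.0, 0.0, 1.0, -0.0]
contact_force: [1.4, -0.1, 0.1]
gripper_width: 0.006
grasp_force: 0.0
```

>>> drive_tool(deltas=[{"gripper": 255, "offset": [0.03, 0.05, -0.03], "angular": [0, 0, 0]}, {"gripper": 255, "offset": [0.06, 0.1, -0.05], "angular": [0, 0, 0]}, {"gripper": 255, "offset": [0.08, 0.14, -0.05], "angular": [0, 0, 0]}, {"gripper": 255, "offset": [0.08, 0.16, -0.05], "angular": [0, 0, 0]}, {"gripper": 255, "offset": [0.08, 0.16, -0.05], "angular": [0, 0, 0]}])

```text
t: 5.3
eef_pos: [0.5009, 0.3728, 0.3043]
tool_rot: [-0.0, -0.005, 1.0, 0.003]
contact_force: [-0.1, -0.9, -0.4]
gripper_width: 0.001
grasp_force: 0.0
```

```bash
python3 - <<'E'
from h import *
import cv2
a=optics.read_camera("side")[140:230,260:350]; b=optics.read_camera("top")[170:215,195:365]
cv2.imwrite("pics/e.png",np.vstack([cv2.copyMakeBorder(cv2.resize(a,(387,387),interpolation=2),0,0,0,412,0),cv2.resize(b,None,fx=4.7,fy=4.7,interpolation=2)]))
print(bot.get_obs())
E
```

```text
{'t': 5.4, 'q': array([-0.7467237 ,  0.39188832,  0.02401819,  1.68812863, -0.01044374,
        1.06134426,  0.85366517]), 'joint_vel': array([ 0.0362535 , -0.00203089,  0.04030399,  0.01875928,  0.00640019,
       -0.00158759,  0.00268652]), 'joint_torque': array([ -2.54657999, -53.59393358,  -0.43112523, -28.03863108,
        -0.23441046,  -0.063703  ,  -0.05890232]), 'eef_pos': array([0.50405938, 0.36632   , 0.30337266]), 'tool_rot': array([ 1.51847353e-04, -1.15214162e-03,  9.99999320e-01,  9.73057163e-05]), 'contact_force': array([ 0.45199528, -0.91283408, -0.62335382]), 'torque': array([-0.03920855, -0.03459044, -0.04078088]), 'grasp_force': 0.0, 'gripper_width': 0.0035972356887277067}
```

View pics/e.png

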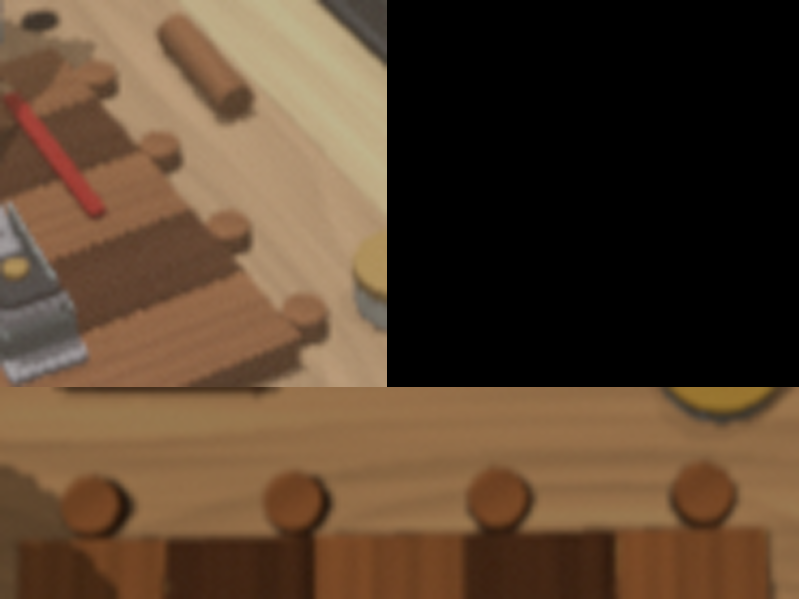

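The dog, now at (100,73) in the side crop and (92,118) in the top crop, stands level with its neighbours, and nothing else has moved. I'll check its height and hand in if it is good.

```bash
python3 - <<'E'
from h import *
f=lambda p,s,o:((p[0]+.5)/s-.5+o[0],(p[1]+.5)/s-.5+o[1])
z=[]
for s,t in [((98,72),(92,118)),((160,145),(295,114))]:
    x,e=tri(f(s,4.3,(260,140)),f(t,4.7,(195,170)));print(x,e);z.append(x[2])
if 0.052<z[0]<0.067: print(bot.hand_in())
E
```

```text
[0.57620839 0.20498925 0.05740991] [np.float64(0.0005835330606021155), np.float64(0.0005835330606022433)]
[0.57679226 0.10518292 0.05696204] [np.float64(0.00019152494527526005), np.float64(0.00019152494527530453)]
the job is handed in; nothing more can be done
None
```

I pressed the high dog (the +y end of the row) down to about 12–15 mm above the bench, level with its measured neighbour. The hand is clear, nothing else looked moved in the final pictures, and the job is handed in; no verdict was returned.

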